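# Put away the finishing kit in the woodshop

## Robot

A 7-joint arm with a two-finger parallel gripper is mounted at the origin on the work surface. World frame = base frame: x ahead of the robot, y to its left, z up, the work surface at z = 0. Lengths are in m, angles in degrees, forces in N, time in s.
With the tool pointing down it reaches from about 0.35 to 0.9 m from the base axis. Payload 8.1 kg.
Tool frame: the origin (TCP) lies midway between the tips of the shut fingers; the grasp point (between the pads) lies 19 mm behind it; z points along the fingers, y is the line along which they close (so a half turn about z gives the same grasp; the last joint's range is limited). The gripper opens to 92 mm and grips with 3 to 60 N. Pads are 19 mm wide; open, the fingers measure 130 mm over their backs; the gripper's body (75 mm by 190 mm) begins 47 mm behind the grasp point.
Start: joints at [-79.103, 24.895, 1.432, 90.138, -0.665, 64.973, -4.303], TCP at [0.18, 0.598, 0.227] pointing down, gripper open.
Joint ranges: [-149.89, 149.89], [-25.12, 119.58], [-72.63, 75.52], [4.76, 147.25], [-75.54, 255.54], [6.69, 114.76], [-157.13, 157.13]. Speed limits (degrees/s): [127.2, 127.2, 172.46, 172.46, 180, 180, 180].

## Interface

Orientations are given as a 3x3 rotation matrix whose columns are the frame's x, y, z axes.
In Python, from plant import monitor, viewer, order gives the robot as it stands. The module is installed in compiled form; this text tells all that it offers.
- The arm moves only by the tool servo_tool, never from a script. Its argument "plan" is a list of rows, each a list of 5 numbers: the closure, from -1 (fully open) to 1 (shut), then the shift along the tool's x, y, z normalised to -1 to 1, where 1 is 150 mm, then the turn about the tool's z normalised to -1 to 1, where 1 is 90 degrees. A call has 1 to 8 rows; each row is the pose to reach, as a shift and turn from the pose commanded when the call began, along the tool's axes at that moment; what a row does not reach only later rows make up. A row lasts 1/8 s, in which the tool goes at most 62.5 mm and 10.7 degrees, less where a joint would pass 70% of its speed; a pose out of reach is approached as far as the arm can. A call with a number of a shift or a turn outside -1 to 1 is refused whole. A call with a gripper value outside its range is refused whole. The fingers move at their own pace and stop on an object; "force" is the grip in N (left out, the last holds). Time passes only in rows, so rows that repeat a pose let the fingers close. It gives the time, the measured TCP pose, the force, the opening and the grip force at its end, in the units of the state.
- monitor.get_state(): the state, without advancing time (a new reading comes with each control period).
- viewer.read_camera(name): name is "scene" or "side" or "wrist"; returns (picture, depth): 420x560x3 uint8, red, green, blue; 420x560 float32, m along the optical axis (not along the pixel's ray), 0 where there is no reading.
- viewer.camera_model(name): a dict with "K" (3x3 intrinsics, pixels), "T" (4x4, takes a point from camera to world coordinates). Camera axes: x right, y down, z forward; pixel columns grow to the right and rows downward; lengths in m; the calibration is good to about 2 mm. The wrist camera is an equidistant fisheye: a pixel r from the principal point sees the ray r / f radians off the axis. A picture is of the moment at which its call begins: read the wrist's pose just before it. camera_model takes no time and is no camera call; for the wrist camera it gives the pose at the moment of the call.
- order.sign_off(): hands the job in; it is judged then, once.
The state is a dict: "t": time; "joint_positions": joint angles; "joint_vel": joint speeds; "effort": joint torques, N m; "position": TCP position; "tcp_rot": TCP orientation; "ft_force": force on the tool from outside, world axes, zero at the start; "wrist_torque": the same for the moment, N m; "gripper_width": opening from 0.0 (shut) to 1.0 (fully open); "gripper_force": force on a finger pad.
Only numpy, scipy, OpenCV 4.12 (cv2) and the standard library are available. Lean on these libraries where they do the work, as an engineer would, in place of code of your own. Each camera call takes 0.05 s, during which the arm holds its last target. There are 200 camera calls.

## Task

Put the finishing kit away: one paint tin is already in the wooden rack. Slide the other two, upright and without lifting them off the bench, through the rack's flared mouth, until all three tins stand in single file between the rails, pushed up against the end stop and each other without gaps. Also hang the brush pail by its wire handle on the hook of the stand and leave it hanging there. Leave the mug, the hammer and the wood offcut where they are.

Things in the scene. Friction and masses are not known exactly. Their poses are not given: they have to be found in the camera images.
- tin1: one of three identical closed paint tins, bare metal with a white band: upright cylinder 86 mm in diameter, 75 mm high, about 0.35 kg, too wide to grip round its sides, starts loose on the bench before the rack's mouth; origin at the centre of its underside, z up
- tin2: one of three identical closed paint tins, bare metal with a white band: upright cylinder 86 mm in diameter, 75 mm high, about 0.35 kg, too wide to grip round its sides, starts loose on the bench before the rack's mouth; origin at the centre of its underside, z up
- tin3: one of three identical closed paint tins, bare metal with a white band: upright cylinder 86 mm in diameter, 75 mm high, about 0.35 kg, too wide to grip round its sides, starts loose in the rack's lane, its side 2 to 82 mm short of the end stop; origin at the centre of its underside, z up
- rack: wooden rack fixed to the bench, no floor: tins slide on the bench. Origin on the bench, on the lane's centre line; lane along y. Two rails 25 mm high, 18 thick, 94 apart inside, from y = -130 to +135 mm; at the -y end (mouth) they flare out by 0.5 rad to 148 mm wide inside at y = -178. End stop at the +y end: block 130 wide (x), 22 thick, 35 high, inner face at y = +135
- lane_end (a point): point on the bench at the middle of the end stop's inner face, at (0, 135, 0) mm in the rack's frame; axes as the rack's (y along the lane, towards and into the stop)
- pail: open metal brush pail, loose, 0.16 kg, 75 mm high, 68 wide at the foot, 84 at the rim, origin at the centre of its underside, z up. Rigid handle of 6 mm round wire standing up in its y-z plane: sides vertical at y = -44 and +44 mm up to z = 125, then two straight slopes to the peak at y = 0, z = 140 (wire centre)
- bail_top (a point): the peak of the pail's wire handle (wire centre), at (0, 0, 140) mm in the pail's frame
- hook_stand: steel post 16 mm thick on a wooden foot, fixed to the bench, origin at the post's foot on the bench. From its top, a round hook arm 10 mm thick runs level along the stand's -x axis at 200 mm height (centre line) for 88 mm, and ends in a tip turned up, centred at x = -94 mm, top at 223 mm
- hook_seat (a point): the point on top of the hook arm where the handle should rest, at (-62, 0, 205) mm in the stand's frame; axes as the stand's
- mug: white mug, bystander, 80 mm wide, 95 mm high with a handle; origin at the centre of its underside; to be left alone
- hammer: hammer lying on the bench, bystander, 240 mm long along its x axis; to be left alone
- offcut: wooden offcut, bystander, block 120 x 70 x 45 mm, origin at the centre of its underside; to be left alone
Not all that is in view belongs to the job. What is shaped like the tin3 but pink or yellow is not meant.

How it is judged (in metres and radians):
At the end, for the whole second after the job is handed in: All tins upright, at rest on the bench between the rails, centres within 12 mm of the lane's centre line and at most 229 mm from the stop's face (three tins without gaps: 215). Pail at rest on the hook: handle peak within 45 mm of the seat point, underside over 40 mm up, weight on the stand (y of tin1 in the frame of lane_end between -0.229 and -0.035 m and x of tin1 in the frame of lane_end between -0.012 and 0.012 m and angle between each of tin1, tin2, tin3's own z axis and vertical below 0.08 rad and height (world z) of each of tin1, tin2, tin3 below 0.006 m and linear speed of each of tin1, tin2, tin3 below 0.02 m/s and y of tin2 in the frame of lane_end between -0.229 and -0.035 m and x of tin2 in the frame of lane_end between -0.012 and 0.012 m and y of tin3 in the frame of lane_end between -0.229 and -0.035 m and x of tin3 in the frame of lane_end between -0.012 and 0.012 m and distance between bail_top and hook_seat below 0.045 m and height (world z) of pail above 0.04 m and contact force between pail and hook_stand above 0.4 N and linear speed of pail below 0.1 m/s); the robot touches nothing.
It fails at once if a tin is lifted off the bench (by more than 20 mm) or tipped over (height (world z) of any of tin1, tin2, tin3 above 0.02 m or angle between any of tin1, tin2, tin3's own z axis and vertical above 0.4 rad).
It fails at once if a bystander (mug, hammer, offcut) is moved by more than 30 mm (distance of any of mug, hammer, offcut from where it was at the start of the episode above 0.03 m).
It also fails if it takes over 69 s, if anything falls off the work surface, if the arm or the gripper's body presses on something with over 40 N, if the wrist force passes 120 N, or if a joint passes its speed limit or range.

## Working session

There is one attempt and no reset: what is moved stays moved. The work goes in short steps, Python scripts to look and compute and a tool call to move; the robot and the scene stay as the last step left them, time stands still between calls to the robot, and variables do not carry over. Pictures are saved under pics/ and viewed, at most 10 in all, crops included, and the job is handed in when it is done.

Besides the shell and the picture viewer there is one more tool, called after "Emit:" as a command line: name --pt "numbers of a row" for each row, then --argument value for the rest. servo_tool: Moves the arm, as the interface text tells. Scaled input: -1 to 1 covers 150 mm each way for a shift and 90 degrees each way for a turn. Its arguments: {"type":"object","properties":{"plan":{"type":"array"},"force":{"type":"number"}},"required":["plan"]}

```bash
mkdir -p pics; ls
cat > h.py <<'E'
import numpy as np, cv2
from plant import monitor, viewer, order
def grab(n):
    m=viewer.camera_model(n); p,d=viewer.read_camera(n); np.savez(f'{n}.npz',p=p,d=d,K=m['K'],T=m['T']); return p,d,np.array(m['K']),np.array(m['T'])
def cloud(d,K,T):
    v,u=np.indices(d.shape); P=np.stack([(u-K[0,2])/K[0,0]*d,(v-K[1,2])/K[1,1]*d,d],-1)
    return P@T[:3,:3].T+T[:3,3]
E
python3 - <<'E'
from h import *
s=monitor.get_state(); print(s['t'],s['position'],s['tcp_rot'],s['gripper_width'])
for n in('scene','side'):
    p,d,K,T=grab(n); print(n,K,T); cv2.imwrite(f'pics/{n}0.png',cv2.resize(p[:,:,::-1],(800,600)))
E
```

```text
pics
0.0 [0.18030279 0.59789863 0.22593681] [[-9.57411146e-01  2.88727880e-01 -3.29160239e-04]
 [ 2.88728039e-01  9.57409923e-01 -1.53594377e-03]
 [-1.28328509e-04 -1.56556748e-03 -9.99998766e-01]] 1.0020421157374066
scene [[483.25332108   0.         278.08268351]
 [  0.         483.25332108 207.03749275]
 [  0.           0.           1.        ]] [[-0.85110824  0.34561358 -0.39517846  0.96275805]
 [ 0.52498644  0.56316561 -0.63814867  0.78205756]
 [ 0.00199807 -0.75059693 -0.66075734  0.96301302]
 [ 0.          0.          0.          1.        ]]
side [[502.66283571   0.         273.35151121]
 [  0.         502.66283571 216.92406362]
 [  0.           0.           1.        ]] [[ 0.99040016 -0.07916867  0.11331308  0.33468271]
 [-0.1374255  -0.65224452  0.74544706 -0.90571976]
 [ 0.01489179 -0.75386299 -0.65686287  0.94051501]
 [ 0.          0.          0.          1.        ]]
```

View pics/scene0.png

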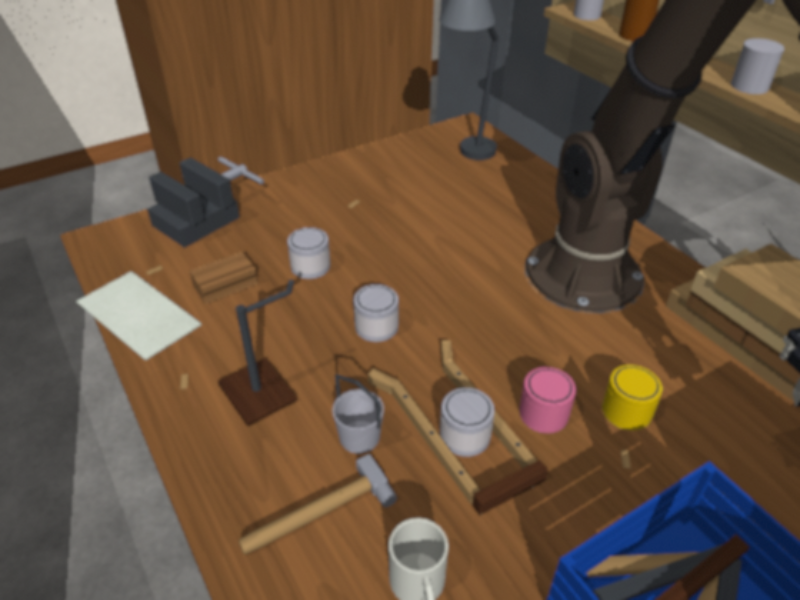

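View pics/side0.png

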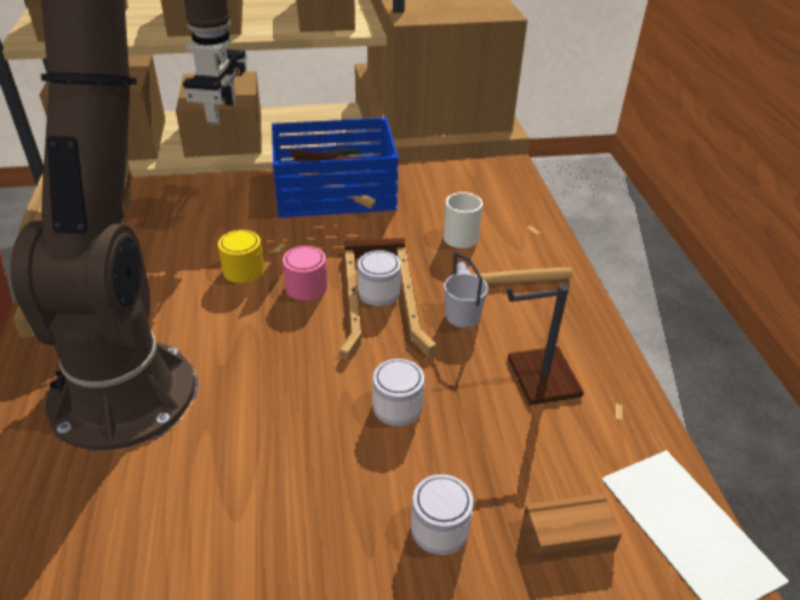

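The scene view shows grey-white tins at about (467,420) in the rack, and loose at (376,312) and (309,252). The side view has them at (378,277), (398,392) and (441,515). The pink tin (548,400) and yellow tin (632,396) are decoys. The pail is at (358,415), the hook stand at (257,340), the offcut at (225,273), the hammer at (310,510) and the mug at (418,560). The bare-metal tins with a white band fit the description, and a crop will confirm this.

```bash
cat > m.py <<'E'
from h import *
L={n:np.load(n+'.npz') for n in('scene','side')}
C={n:cloud(l['d'],l['K'],l['T']) for n,l in L.items()}
S=1.42857
def win(n,u0,u1,v0,v1,z0,z1):
    P=C[n][int(v0/S):int(v1/S),int(u0/S):int(u1/S)].reshape(-1,3)
    d=L[n]['d'][int(v0/S):int(v1/S),int(u0/S):int(u1/S)].ravel()
    return P[(d>0)&(P[:,2]>z0)&(P[:,2]<z1)]
def circ(P):
    (x,y),r=cv2.minEnclosingCircle(P[:,:2].astype(np.float32)); return np.round([x,y,r,P[:,2].mean(),len(P)],4), np.round(P[:,:2].mean(0),4)
E
cat > a.py <<'E'
from m import *
for k,w in dict(t3=[('scene',430,505,380,465),('side',350,408,245,310)],ta=[('scene',345,408,275,345),('side',365,432,352,430)],tb=[('scene',280,335,222,282),('side',405,478,470,560)]).items():
    for n,*b in w: print(k,n,*circ(win(n,*b,.069,.082)))
for n,b in(('scene',(325,390,385,455)),('side',(438,492,270,330))): print('pail rim',n,*circ(win(n,*b,.068,.08)))
for n,b in(('scene',(325,390,345,455)),('side',(440,492,245,310))):
    P=win(n,*b,.1,.15); print('handle',n,len(P),np.round(P[P[:,2]>.131].mean(0),4) if len(P) else ''); print(np.round(P[np.argsort(P[:,1])][::max(1,len(P)//12)],3))
for n,b in(('scene',(225,310,270,400)),('side',(500,580,275,400))):
    P=win(n,*b,.19,.23); print('hook',n,len(P)); print(np.round(P[np.argsort(P[:,0])][::max(1,len(P)//14)],3))
for n,b in(('scene',(365,550,335,515)),('side',(335,440,235,360))):
    P=win(n,*b,.021,.029); print('rails',n,len(P)); print(np.round(P[np.argsort(P[:,1])][::max(1,len(P)//20)],3))
im=np.hstack([cv2.resize(L['scene']['p'][140:330,190:470,::-1],(560,380))]); cv2.imwrite('pics/crop.png',im)
E
python3 a.py
```

```text
t3 scene [4.786e-01 2.227e-01 4.550e-02 7.570e-02 8.580e+02] [0.4812 0.2251]
t3 side [4.805e-01 2.199e-01 4.510e-02 7.640e-02 4.770e+02] [0.4803 0.2154]
ta scene [ 4.698e-01 -8.730e-02  4.510e-02  7.570e-02  5.370e+02] [ 0.4739 -0.085 ]
ta side [ 4.738e-01 -9.130e-02  4.450e-02  7.660e-02  8.000e+02] [ 0.4728 -0.0956]
tb scene [ 4.995e-01 -3.314e-01  4.600e-02  7.590e-02  4.040e+02] [ 0.5014 -0.3266]
tb side [ 5.023e-01 -3.334e-01  4.510e-02  7.660e-02  1.262e+03] [ 0.5003 -0.3375]
pail rim scene [6.348e-01 1.317e-01 4.610e-02 7.330e-02 2.060e+02] [0.638  0.1298]
pail rim side [6.345e-01 1.276e-01 4.630e-02 7.320e-02 1.770e+02] [0.6347 0.1288]
handle scene 132 [0.6339 0.1337 0.1364]
[[0.651 0.087 0.104]
 [0.65  0.09  0.107]
 [0.648 0.094 0.129]
 [0.646 0.105 0.133]
 [0.641 0.117 0.138]
 [0.635 0.129 0.142]
 [0.632 0.138 0.139]
 [0.629 0.146 0.131]
 [0.626 0.154 0.134]
 [0.621 0.163 0.13 ]
 [0.616 0.171 0.103]
 [0.62  0.173 0.119]]
handle side 96 [0.6361 0.1247 0.1368]
[[0.65  0.082 0.111]
 [0.651 0.086 0.112]
 [0.654 0.088 0.116]
 [0.649 0.092 0.114]
 [0.647 0.101 0.134]
 [0.646 0.11
[... 1166 characters left out ...]
]
 [ 0.517  0.238  0.021]
 [ 0.428  0.247  0.025]
 [ 0.435  0.256  0.023]
 [ 0.654  0.263  0.022]
 [ 0.532  0.271  0.024]
 [ 0.423  0.286  0.025]
 [ 0.435  0.301  0.025]
 [ 0.427  0.317  0.026]
 [ 0.545  0.332  0.025]
 [ 0.441  0.363  0.022]]
rails side 1028
[[0.548 0.023 0.024]
 [0.397 0.04  0.025]
 [0.537 0.052 0.027]
 [0.528 0.065 0.027]
 [0.408 0.078 0.025]
 [0.418 0.094 0.027]
 [0.53  0.11  0.026]
 [0.541 0.128 0.024]
 [0.53  0.144 0.026]
 [0.533 0.163 0.021]
 [0.464 0.179 0.026]
 [0.459 0.186 0.024]
 [0.417 0.198 0.022]
 [0.541 0.215 0.026]
 [0.547 0.235 0.025]
 [0.541 0.255 0.024]
 [0.536 0.278 0.026]
 [0.427 0.304 0.023]
 [0.543 0.327 0.027]
 [0.532 0.338 0.027]
 [0.455 0.344 0.022]]
```

View pics/crop.png

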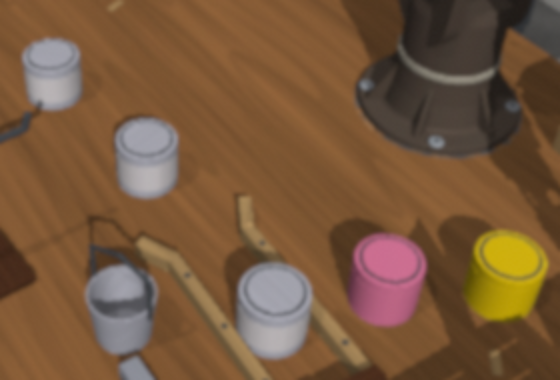

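The crop confirms three bare-metal tins with white bands, at crop (52,72), (147,157) and (273,310). Pink and yellow are excluded. Next I fit the lines for the rack, the handle and the hook.

```bash
cat > b.py <<'E'
from m import *
def fit(P,ax):
    o=1-ax; c=np.polyfit(P[:,ax],P[:,o],1); r=P[:,o]-np.polyval(c,P[:,ax]); k=abs(r)<.012
    return np.polyfit(P[k,ax],P[k,o],1),k.sum()
W=dict(scene=(365,550,335,515),side=(335,440,235,360))
for n in W:
    P=win(n,*W[n],.021,.029)
    for nm,x0,x1 in(('right',.518,.562),('left',.405,.45)):
        Q=P[(P[:,0]>x0)&(P[:,0]<x1)&(P[:,1]>.09)&(P[:,1]<.31)]
        if nm=='left': Q=Q[Q[:,0]<.445]
        c,k=fit(Q,1); print(n,nm,'x at y=.1,.3',np.polyval(c,[.1,.3]).round(4),k)
    Q=win(n,*W[n],.031,.04); Q=Q[(Q[:,1]>.3)&(abs(Q[:,0]-.49)<.05)]; c,k=fit(Q,0); print('stop y at x=.45,.53',np.polyval(c,[.45,.53]).round(4),k,np.ptp(Q[:,1]),Q[:,1].min(),Q[:,0].min(),Q[:,0].max())
H=dict(scene=(325,390,345,455),side=(440,492,245,310))
for n in H:
    P=win(n,*H[n],.126,.15); c,k=fit(P,1); print(n,'handle x at y=.1,.13,.16',np.polyval(c,[.1,.13,.16]).round(4),k,'ylim',P[:,1].min(),P[:,1].max())
G=dict(scene=(225,310,270,400),side=(500,580,275,400))
for n in G:
    P=win(n,*G[n],.192,.23);Q=P[(P[:,0]>.66)&(P[:,0]<.73)]; c,k=fit(Q,0); print(n,'hook y at .65,.68,.74',np.polyval(c,[.65,.68,.74]).round(4),k,P[:,0].min(),P[:,0].max(),Q[:,2].max())
E
python3 b.py
cat > go.py <<'E'
import sys; from h import *
# world target x y z yaw(of tool y axis, deg) -> units
s=monitor.get_state(); p=np.array(s['position']); R=np.array(s['tcp_rot'])
x,y,z,yaw=map(float,sys.argv[1:5]); d=R.T@(np.array([x,y,z])-p)
cur=np.degrees(np.arctan2(R[1,1],R[0,1])); t=-((yaw-cur+90)%180-90)
print('t',s['t'],'pos',p.round(4),'yaw',cur.round(2),'units',(d/.15).round(3),'turn',round(t/90,3),'w',s['gripper_width'],'F',np.round(s['ft_force'],1))
E
python3 go.py 0.644 0.106 0.2 21.5
```

```text
scene right x at y=.1,.3 [0.5318 0.5402] 561
scene left x at y=.1,.3 [0.4194 0.4282] 345
stop y at x=.45,.53 [0.3537 0.3498] 387 0.02763178824522522 0.3367480827949413 0.4408224030047485 0.5399801583975028
side right x at y=.1,.3 [0.532  0.5415] 286
side left x at y=.1,.3 [0.4206 0.4292] 292
stop y at x=.45,.53 [0.3485 0.3436] 145 0.032732905861460715 0.33292836234399314 0.4402489959386786 0.5387516670724267
scene handle x at y=.1,.13,.16 [0.646  0.6352 0.6244] 91 ylim 0.08750869299500419 0.17391222238695403
side handle x at y=.1,.13,.16 [0.6453 0.6342 0.6232] 63 ylim 0.08465009047808525 0.16919296653419047
scene hook y at .65,.68,.74 [-0.057  -0.0545 -0.0495] 124 0.6470658757348822 0.7523578604803289 0.20782922552657201
side hook y at .65,.68,.74 [-0.0626 -0.0605 -0.0563] 125 0.6486069538609179 0.7530686527672914 0.2106381878637058
t 0.1 pos [0.1803 0.5979 0.226 ] yaw 73.22 units [-3.906 -2.247  0.177] turn 0.575 w 1.0015593444664042 F [0.4 0.1 0.3]
```

Emit:
servo_tool --pt "-1 -0.2 -0.12 0 0.11" --pt "-1 -0.4 -0.24 0 0.22" --pt "-1 -0.6 -0.36 0 0.33" --pt "-1 -0.8 -0.48 0 0.45" --pt "-1 -1 -0.6 0 0.59" --pt "-1 -1 -0.6 0 0.59"

```text
t: 0.85
position: [0.3004, 0.4664, 0.2267]
tcp_rot: [[-0.337, 0.942, 0.001], [0.942, 0.337, -0.001], [-0.001, 0.0, -1.0]]
ft_force: [-0.6, 0.3, 0.1]
gripper_width: 0.999
gripper_force: 0.0
```

Emit:
servo_tool --pt "-1 -0.3 0.13 0 0" --pt "-1 -0.6 0.26 0 0" --pt "-1 -0.76 0.33 0 0"

```text
t: 1.23
position: [0.385, 0.3773, 0.2266]
tcp_rot: [[-0.344, 0.939, 0.0], [0.939, 0.344, -0.001], [-0.001, -0.0, -1.0]]
ft_force: [-0.6, 1.5, -0.4]
gripper_width: 0.998
gripper_force: 0.0
```

Emit:
servo_tool --pt "-1 -0.3 0.13 0 0" --pt "-1 -0.6 0.26 0 0" --pt "-1 -0.76 0.33 0 0"

```text
t: 1.6
position: [0.4707, 0.2873, 0.2266]
tcp_rot: [[-0.343, 0.939, 0.0], [0.939, 0.343, -0.001], [-0.001, 0.0, -1.0]]
ft_force: [-0.6, 0.9, 0.1]
gripper_width: 0.999
gripper_force: 0.0
```

Emit:
servo_tool --pt "-1 -0.3 0.13 0 0" --pt "-1 -0.6 0.26 0 0" --pt "-1 -0.76 0.33 0 0"

```text
t: 1.98
position: [0.5565, 0.1972, 0.2265]
tcp_rot: [[-0.343, 0.939, 0.0], [0.939, 0.343, -0.001], [-0.001, -0.0, -1.0]]
ft_force: [0.1, 0.5, -0.1]
gripper_width: 1.001
gripper_force: 0.0
```

Emit:
servo_tool --pt "-1 -0.3 0.13 0 0" --pt "-1 -0.6 0.26 0 0" --pt "-1 -0.76 0.33 0 0" --pt "-1 -0.76 0.33 0 0"

```text
t: 2.48
position: [0.6417, 0.1073, 0.2261]
tcp_rot: [[-0.342, 0.94, -0.0], [0.94, 0.342, -0.001], [-0.001, -0.001, -1.0]]
ft_force: [0.5, 0.9, -0.2]
gripper_width: 1.0
gripper_force: 0.0
```

```bash
python3 go.py 0.644 0.1046 0.114 20
```

```text
t 2.475 pos [0.6417 0.1073 0.2261] yaw 20.02 units [-0.021  0.009  0.747] turn 0.0 w 0.9997593030631731 F [ 0.5  0.9 -0.2]
```

Emit:
servo_tool --pt "-1 -0.02 0.01 0.25 0" --pt "-1 -0.02 0.01 0.5 0" --pt "-1 -0.02 0.01 0.7 0" --pt "-1 -0.02 0.01 0.75 0" --pt "-1 -0.02 0.01 0.75 0"

```text
t: 3.1
position: [0.643, 0.1078, 0.1145]
tcp_rot: [[-0.345, 0.938, -0.0], [0.938, 0.345, 0.0], [0.001, -0.0, -1.0]]
ft_force: [0.2, 0.4, 0.7]
gripper_width: 0.999
gripper_force: 0.0
```

Emit:
servo_tool --pt "1 0 0 0 0" --pt "1 0 0 0 0" --pt "1 0 0 0 0" --pt "1 0 0 0 0" --pt "1 0 0 0 0" --pt "1 0 0 0 0" --pt "1 0 0 0 0" --pt "1 0 0 0 0" --force 45

```text
t: 4.1
position: [0.6432, 0.1066, 0.1142]
tcp_rot: [[-0.344, 0.939, -0.0], [0.939, 0.344, 0.0], [0.0, -0.0, -1.0]]
ft_force: [0.2, -0.2, -0.0]
gripper_width: 0.177
gripper_force: 0.0
```

```bash
python3 go.py 0.644 0.1046 0.24 4.4
```

```text
t 4.1 pos [0.6432 0.1066 0.1142] yaw 20.12 units [-0.014  0.    -0.839] turn 0.175 w 0.1765368637071728 F [ 0.2 -0.2 -0. ]
```

Emit:
servo_tool --pt "1 0 0 0 0" --pt "1 0 0 0 0" --pt "1 0 0 0 0" --pt "1 0 0 0 0" --pt "1 0 0 0 0" --force 45

```text
t: 4.72
position: [0.6433, 0.1066, 0.1142]
tcp_rot: [[-0.344, 0.939, 0.0], [0.939, 0.344, -0.0], [-0.0, 0.0, -1.0]]
ft_force: [0.5, 0.5, -0.5]
gripper_width: 0.045
gripper_force: 45.0
```

Emit:
servo_tool --pt "1 0 0 -0.15 0" --pt "1 0 0 -0.35 0" --pt "1 0 0 -0.55 0.05" --pt "1 0 0 -0.68 0.1" --pt "1 0 0 -0.68 0.17" --pt "1 0 0 -0.68 0.175"

```text
t: 5.48
position: [0.643, 0.1067, 0.2161]
tcp_rot: [[-0.077, 0.997, -0.0], [0.997, 0.077, -0.0], [-0.0, -0.0, -1.0]]
ft_force: [-0.2, 1.0, -1.0]
gripper_width: 0.048
gripper_force: 45.0
```

```bash
python3 go.py 0.602 -0.0874 0.215 4.4
python3 - <<'E'
from h import *
p,d,K,T=grab('side'); cv2.imwrite('pics/s1.png',p[100:300,180:460,::-1].repeat(2,0).repeat(2,1))
E
```

```text
t 5.475 pos [0.643  0.1067 0.2161] yaw 4.39 units [-1.269 -0.372  0.008] turn -0.0 w 0.0478644855725056 F [-0.2  1.  -1. ]
```

View pics/s1.png

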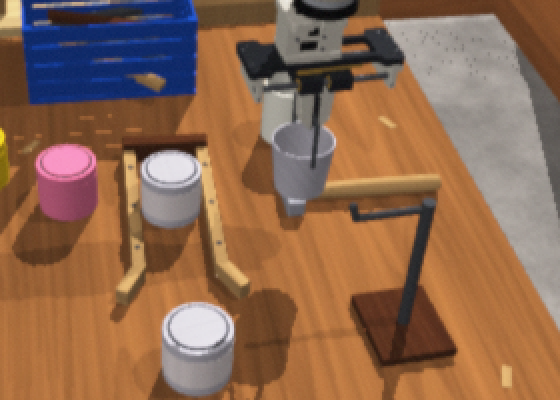

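The crop shows the pail held by its handle at (300,155), upright and clear of the hook tip at (355,212).

Emit:
servo_tool --pt "1 -0.1 -0.15 0 0" --pt "1 -0.25 -0.3 0 0" --pt "1 -0.45 -0.37 0 0" --pt "1 -0.6 -0.37 0 0"

```text
t: 6.02
position: [0.5937, 0.0112, 0.216]
tcp_rot: [[-0.078, 0.997, -0.001], [0.997, 0.078, -0.0], [-0.0, -0.001, -1.0]]
ft_force: [0.1, 0.4, -1.2]
gripper_width: 0.047
gripper_force: 45.0
```

Emit:
servo_tool --pt "1 -0.2 0 0 0" --pt "1 -0.4 0 0 0" --pt "1 -0.58 0 0 0" --pt "1 -0.67 0 0 0" --pt "1 -0.67 0 0 0" --pt "1 -0.67 0 0 0"

```text
t: 6.78
position: [0.6025, -0.086, 0.216]
tcp_rot: [[-0.078, 0.997, -0.0], [0.997, 0.078, 0.001], [0.001, -0.0, -1.0]]
ft_force: [0.2, -0.2, -1.1]
gripper_width: 0.046
gripper_force: 45.0
```

```bash
python3 go.py 0.686 -0.081 0.215 4.4
python3 - <<'E'
from h import *
p,d,K,T=grab('side'); cv2.imwrite('pics/s2.png',p[100:300,260:460,::-1].repeat(2,0).repeat(2,1))
P=cloud(d,K,T)[100:300,260:460].reshape(-1,3)
for z in(.15,.16,.165,.17,.175):
    Q=P[(abs(P[:,2]-z)<.004)&(abs(P[:,0]-.6)<.08)&(abs(P[:,1]+.06)<.09)]; print(z,len(Q),Q.min(0).round(3),Q.max(0).round(3))
E
```

```text
t 6.775 pos [ 0.6025 -0.086   0.216 ] yaw 4.48 units [-0.01   0.558  0.006] turn 0.001 w 0.04570998260441058 F [ 0.2 -0.2 -1.1]
0.15 149 [ 0.564 -0.102  0.146] [ 0.64  -0.022  0.154]
0.16 148 [ 0.563 -0.105  0.156] [ 0.64  -0.022  0.164]
0.165 149 [ 0.562 -0.111  0.161] [ 0.64  -0.019  0.169]
0.17 135 [ 0.561 -0.111  0.166] [ 0.642 -0.019  0.174]
0.175 164 [ 0.561 -0.109  0.171] [ 0.644 -0.02   0.179]
```

View pics/s2.png

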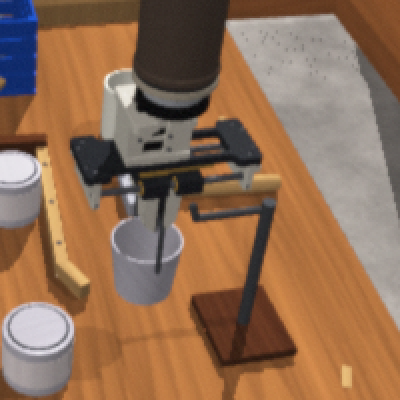

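The crop shows the pail rim at (147,240) and the hook tip at (193,210), lined up with the handle's loop. Next I thread it, lower it and check.

Emit:
servo_tool --pt "1 0 0.12 0 0" --pt "1 0 0.25 0 0" --pt "1 0 0.38 0 0" --pt "1 0 0.5 0 0" --pt "1 -0.01 0.56 0 0" --pt "1 -0.01 0.56 0 0"

```text
t: 7.58
position: [0.6864, -0.0822, 0.2159]
tcp_rot: [[-0.077, 0.997, -0.0], [0.997, 0.077, -0.0], [-0.0, -0.0, -1.0]]
ft_force: [-0.2, 0.8, -2.1]
gripper_width: 0.046
gripper_force: 45.0
```

Emit:
servo_tool --pt "1 0 0 0.06 0" --pt "1 0 0 0.12 0" --pt "1 0 0 0.17 0" --pt "1 0 0 0.2 0" --pt "1 0 0 0.22 0" --pt "1 0 0 0.22 0"

```text
t: 8.32
position: [0.6863, -0.0828, 0.1832]
tcp_rot: [[-0.076, 0.997, -0.0], [0.997, 0.076, -0.0], [-0.0, -0.0, -1.0]]
ft_force: [-0.6, -0.2, -0.9]
gripper_width: 0.046
gripper_force: 45.0
```

```bash
python3 go.py 0.686 -0.081 0.28 4.4
python3 - <<'E'
from h import *
p,d,K,T=grab('side'); cv2.imwrite('pics/s3.png',p[100:300,260:460,::-1].repeat(2,0).repeat(2,1))
E
```

```text
t 8.325 pos [ 0.6863 -0.0828  0.1832] yaw 4.37 units [ 0.012 -0.001 -0.645] turn -0.0 w 0.04612121853186162 F [-0.6 -0.2 -0.9]
```

View pics/s3.png

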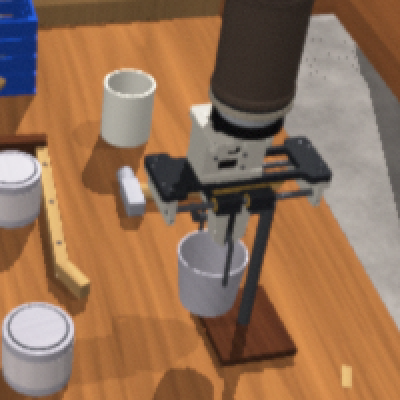

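The loop is around the arm: the pail rim is at (212,250), under the hook. I lower it a touch more, release and rise.

Emit:
servo_tool --pt "1 0 0 0.02 0" --pt "1 0 0 0.02 0" --pt "0.3 0 0 0.02 0" --pt "0.3 0 0 0.02 0" --pt "0.3 0 0 0.02 0" --pt "0.3 0 0 0.02 0" --pt "0.3 0 0 0.02 0"

```text
t: 9.25
position: [0.6863, -0.0827, 0.1801]
tcp_rot: [[-0.076, 0.997, -0.0], [0.997, 0.076, 0.0], [0.0, -0.0, -1.0]]
ft_force: [-0.7, 0.3, 0.4]
gripper_width: 0.349
gripper_force: 0.0
```

Emit:
servo_tool --pt "0.3 0 0 -0.1 0" --pt "0.3 0 0 -0.3 0" --pt "0.3 0 0 -0.5 0" --pt "0.3 0 0 -0.7 0" --pt "0.3 0 0 -0.7 0"

```text
t: 9.88
position: [0.6876, -0.0834, 0.2892]
tcp_rot: [[-0.076, 0.997, 0.006], [0.997, 0.076, -0.001], [-0.001, 0.006, -1.0]]
ft_force: [0.4, -0.6, -0.2]
gripper_width: 0.349
gripper_force: 0.0
```

```bash
python3 go.py 0.49 -0.43 0.12 0
python3 - <<'E'
from h import *
p,d,K,T=grab('side'); cv2.imwrite('pics/s4.png',p[60:400,160:500,::-1].repeat(1,0))
E
```

```text
t 9.875 pos [ 0.6876 -0.0834  0.2892] yaw 4.36 units [-2.203 -1.496  1.122] turn 0.048 w 0.3494705057292763 F [ 0.4 -0.6 -0.2]
```

View pics/s4.png

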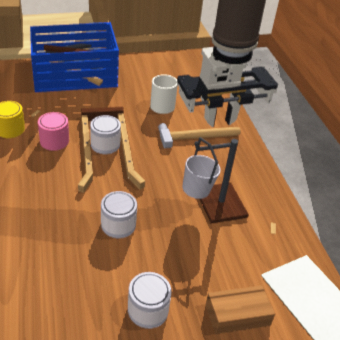

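The crop shows the pail hanging on the hook at (200,175) with the gripper clear. Loose tins are at (119,214) and (149,300), and both match the earlier fix. Now tin A: go behind it, with the fingers set as a 50 mm V across the lane.

Emit:
servo_tool --pt "0.0 -0.07 -0.25 0 0" --pt "-0.05 -0.14 -0.5 0 0" --pt "-0.09 -0.21 -0.76 0 0"

```text
t: 10.3
position: [0.5734, -0.1231, 0.2845]
tcp_rot: [[-0.076, 0.997, -0.001], [0.997, 0.076, -0.0], [0.0, -0.001, -1.0]]
ft_force: [1.5, -0.5, 0.1]
gripper_width: 0.54
gripper_force: 0.0
```

Emit:
servo_tool --pt "-0.09 -0.07 -0.25 0 0.03" --pt "-0.09 -0.14 -0.5 0 0.06" --pt "-0.09 -0.22 -0.76 0 0.076" --pt "-0.09 -0.22 -0.76 0 0.076"

```text
t: 10.8
position: [0.461, -0.1657, 0.2851]
tcp_rot: [[0.047, 0.999, -0.001], [0.999, -0.047, 0.001], [0.001, -0.001, -1.0]]
ft_force: [0.6, -0.1, 1.6]
gripper_width: 0.543
gripper_force: 0.0
```

```bash
python3 go.py 0.4645 -0.165 0.035 -2.5
```

```text
t 10.8 pos [ 0.461  -0.1657  0.2851] yaw -2.67 units [0.004 0.024 1.668] turn -0.002 w 0.5426044174210967 F [ 0.6 -0.1  1.6]
```

Emit:
servo_tool --pt "-0.09 0 0.024 0.3 0" --pt "-0.09 0 0.024 0.6 0" --pt "-0.09 0 0.024 0.9 0" --pt "-0.09 0 0.024 0.9 0"

```text
t: 11.3
position: [0.4656, -0.1635, 0.1476]
tcp_rot: [[0.043, 0.999, -0.007], [0.999, -0.043, 0.001], [0.0, -0.007, -1.0]]
ft_force: [0.1, -0.2, 0.6]
gripper_width: 0.545
gripper_force: 0.0
```

Emit:
servo_tool --pt "-0.09 0 0 0.25 0" --pt "-0.09 0 0 0.5 0" --pt "-0.09 0 0 0.7 0" --pt "-0.09 0 0 0.77 0" --pt "-0.09 0 0 0.77 0"

```text
t: 11.92
position: [0.4683, -0.1646, 0.0355]
tcp_rot: [[0.043, 0.999, 0.001], [0.999, -0.043, 0.0], [0.0, 0.001, -1.0]]
ft_force: [-0.3, -0.2, 0.3]
gripper_width: 0.546
gripper_force: 0.0
```

Emit:
servo_tool --pt "-0.09 0.08 0 0 0" --pt "-0.09 0.16 0 0 0" --pt "-0.09 0.24 0 0 0" --pt "-0.09 0.34 0 0 0" --pt "-0.09 0.44 0 0 0" --pt "-0.09 0.54 0 0 0" --pt "-0.09 0.64 0 0 0" --pt "-0.09 0.72 0 0 0"

```text
t: 12.92
position: [0.4725, -0.0563, 0.0351]
tcp_rot: [[0.043, 0.999, 0.001], [0.999, -0.043, -0.001], [-0.001, 0.001, -1.0]]
ft_force: [-0.2, -6.3, 4.8]
gripper_width: 0.548
gripper_force: 3.4
```

```bash
cat > tins.py <<'E'
from h import *
# metal tin tops: z 69..82 mm, not pink/yellow
for n in('scene','side'):
    p,d,K,T=grab(n); P=cloud(d,K,T); hsv=cv2.cvtColor(p,cv2.COLOR_RGB2HSV)
    m=((d>0)&(abs(P[...,2]-.0757)<.0055)&(hsv[...,1]<70)&(abs(P[...,0]-.48)<.09)&(P[...,1]>-.45)&(P[...,1]<.36)).astype(np.uint8)
    k,l,st,c=cv2.connectedComponentsWithStats(m)
    for i in range(1,k):
        if st[i,4]>80:
            Q=P[l==i]; (x,y),r=cv2.minEnclosingCircle(Q[:,:2].astype(np.float32)); print(n,round(x,4),round(y,4),'r',round(r,4),st[i,4])
E
python3 tins.py; python3 go.py 0.4727 0.12 0.035 -2.5
```

```text
scene 0.5001 -0.3302 r 0.0445 386
scene 0.4788 -0.0191 r 0.0545 635
scene 0.4803 0.2215 r 0.0447 844
side 0.4631 0.2217 r 0.0409 124
side 0.5009 -0.3336 r 0.0443 1244
t 13.025 pos [ 0.4724 -0.0549  0.0349] yaw -2.36 units [ 1.165 -0.046 -0.   ] turn 0.002 w 0.5441753411016174 F [-0.1 -0.2  0.2]
```

Emit:
servo_tool --pt "-0.09 0.07 -0.01 0 0" --pt "-0.09 0.14 -0.02 0 0" --pt "-0.09 0.22 -0.02 0 0" --pt "-0.09 0.3 -0.02 0 0" --pt "-0.09 0.38 -0.02 0 0" --pt "-0.09 0.46 -0.02 0 0" --pt "-0.09 0.54 -0.02 0 0" --pt "-0.09 0.6 -0.02 0 0"

```text
t: 14.02
position: [0.473, 0.0343, 0.0347]
tcp_rot: [[0.043, 0.999, -0.0], [0.999, -0.043, 0.0], [0.0, -0.0, -1.0]]
ft_force: [0.3, -4.3, 2.7]
gripper_width: 0.543
gripper_force: 2.3
```

Emit:
servo_tool --pt "-0.09 0.07 0 0 0" --pt "-0.09 0.14 0 0 0" --pt "-0.09 0.22 0 0 0" --pt "-0.09 0.3 0 0 0" --pt "-0.09 0.38 0 0 0" --pt "-0.09 0.46 0 0 0" --pt "-0.09 0.52 0 0 0" --pt "-0.09 0.56 0 0 0"

```text
t: 15.02
position: [0.4765, 0.1175, 0.0347]
tcp_rot: [[0.043, 0.999, -0.0], [0.999, -0.043, -0.001], [-0.001, -0.0, -1.0]]
ft_force: [-0.6, -7.8, 3.8]
gripper_width: 0.547
gripper_force: 3.5
```

```bash
python3 tins.py; python3 go.py 0.4727 0.12 0.035 -2.5
```

```text
scene 0.5022 -0.3319 r 0.0467 384
scene 0.4703 0.2076 r 0.0865 1647
side 0.4764 0.1058 r 0.0428 120
side 0.5012 -0.3344 r 0.0436 1236
t 15.125 pos [0.4766 0.1182 0.0347] yaw -2.44 units [ 0.011 -0.026 -0.002] turn 0.001 w 0.5435555990196757 F [-0.4 -3.4  1.8]
```

Emit:
servo_tool --pt "-0.09 -0.1 0 0 0" --pt "-0.09 -0.2 0 0 0" --pt "-0.09 -0.3 0 -0.3 0" --pt "-0.09 -0.5 0 -0.6 0" --pt "-0.09 -0.8 0 -0.7 0" --pt "-0.09 -0.8 0 -0.7 0"

```text
t: 15.88
position: [0.4717, -0.0066, 0.1412]
tcp_rot: [[0.049, 0.999, 0.003], [0.999, -0.049, 0.0], [0.001, 0.003, -1.0]]
ft_force: [-0.3, 0.5, -0.7]
gripper_width: 0.545
gripper_force: 0.0
```

Emit:
servo_tool --pt "-0.09 -0.3 0.07 0 0" --pt "-0.09 -0.6 0.14 0 0" --pt "-0.09 -0.9 0.14 0 0"

```text
t: 16.25
position: [0.4868, -0.1394, 0.1392]
tcp_rot: [[0.042, 0.999, -0.0], [0.999, -0.042, 0.0], [0.0, -0.0, -1.0]]
ft_force: [0.1, 0.6, 0.8]
gripper_width: 0.544
gripper_force: 0.0
```

Emit:
servo_tool --pt "-0.09 -0.3 0.05 0 0" --pt "-0.09 -0.6 0.1 0 0" --pt "-0.09 -0.9 0.14 0 0"

```text
t: 16.62
position: [0.5016, -0.275, 0.1389]
tcp_rot: [[0.043, 0.999, -0.001], [0.999, -0.043, 0.001], [0.001, -0.001, -1.0]]
ft_force: [0.5, 0.0, 0.4]
gripper_width: 0.545
gripper_force: 0.0
```

Emit:
servo_tool --pt "-0.09 -0.3 0 0 0" --pt "-0.09 -0.6 0 0 0" --pt "-0.09 -0.85 0 0 0" --pt "-0.09 -0.85 0 0 0" --pt "-0.09 -0.85 0 0 0"

```text
t: 17.25
position: [0.4961, -0.4004, 0.1388]
tcp_rot: [[0.043, 0.999, -0.001], [0.999, -0.043, 0.002], [0.002, -0.001, -1.0]]
ft_force: [-0.7, -0.4, 0.4]
gripper_width: 0.541
gripper_force: 0.0
```

```bash
python3 go.py 0.4985 -0.404 0.035 -2.5
```

```text
t 17.25 pos [ 0.4961 -0.4004  0.1388] yaw -2.47 units [-0.024  0.018  0.692] turn 0.0 w 0.541300699481107 F [-0.7 -0.4  0.4]
```

Emit:
servo_tool --pt "-0.09 -0.02 0.02 0.25 0" --pt "-0.09 -0.02 0.02 0.5 0" --pt "-0.09 -0.02 0.02 0.69 0" --pt "-0.09 -0.02 0.02 0.69 0" --pt "-0.09 -0.02 0.02 0.69 0"

```text
t: 17.88
position: [0.5, -0.4042, 0.0372]
tcp_rot: [[0.042, 0.999, 0.001], [0.999, -0.042, -0.0], [-0.0, 0.001, -1.0]]
ft_force: [0.0, -0.4, -0.1]
gripper_width: 0.542
gripper_force: 0.0
```

Emit:
servo_tool --pt "-0.09 0.08 0 0 0" --pt "-0.09 0.16 -0.01 0 0" --pt "-0.09 0.24 -0.02 0 0" --pt "-0.09 0.32 -0.03 0 0" --pt "-0.09 0.41 -0.04 0 0" --pt "-0.09 0.5 -0.05 0 0" --pt "-0.09 0.59 -0.06 0 0" --pt "-0.09 0.67 -0.07 0 0"

```text
t: 18.88
position: [0.4933, -0.3037, 0.0367]
tcp_rot: [[0.043, 0.999, 0.001], [0.999, -0.043, -0.001], [-0.001, 0.001, -1.0]]
ft_force: [-0.3, -5.1, 4.6]
gripper_width: 0.543
gripper_force: 2.9
```

Emit:
servo_tool --pt "-0.09 0.08 -0.01 0 0" --pt "-0.09 0.16 -0.02 0 0" --pt "-0.09 0.24 -0.03 0 0" --pt "-0.09 0.32 -0.04 0 0" --pt "-0.09 0.41 -0.05 0 0" --pt "-0.09 0.5 -0.06 0 0" --pt "-0.09 0.59 -0.07 0 0" --pt "-0.09 0.67 -0.08 0 0"

```text
t: 19.88
position: [0.4855, -0.2028, 0.0366]
tcp_rot: [[0.044, 0.999, 0.001], [0.999, -0.044, -0.001], [-0.001, 0.001, -1.0]]
ft_force: [-0.0, -5.6, 5.4]
gripper_width: 0.544
gripper_force: 3.1
```

```bash
python3 tins.py; python3 go.py 0.471 -0.0145 0.035 -2.5
```

```text
scene 0.4907 -0.166 r 0.0544 530
scene 0.4756 0.2081 r 0.0862 1646
side 0.4665 0.1986 r 0.0816 332
side 0.4904 -0.1815 r 0.0252 81
t 19.975 pos [ 0.4853 -0.2009  0.0362] yaw -2.38 units [ 1.237 -0.146  0.009] turn 0.001 w 0.5432855427659544 F [ 1.2 -0.9  0.1]
```

Emit:
servo_tool --pt "-0.09 0.08 -0.01 0 0" --pt "-0.09 0.16 -0.02 0 0" --pt "-0.09 0.24 -0.03 0 0" --pt "-0.09 0.32 -0.04 0 0" --pt "-0.09 0.4 -0.05 0 0" --pt "-0.09 0.48 -0.06 0 0" --pt "-0.09 0.56 -0.07 0 0" --pt "-0.09 0.62 -0.08 0 0"

```text
t: 20.98
position: [0.4773, -0.1084, 0.0362]
tcp_rot: [[0.043, 0.999, -0.0], [0.999, -0.043, 0.0], [0.0, -0.0, -1.0]]
ft_force: [0.4, -2.9, 0.0]
gripper_width: 0.545
gripper_force: 1.3
```

Emit:
servo_tool --pt "-0.09 0.08 -0.01 0 0" --pt "-0.09 0.16 -0.02 0 0" --pt "-0.09 0.24 -0.03 0 0" --pt "-0.09 0.32 -0.04 0 0" --pt "-0.09 0.4 -0.05 0 0" --pt "-0.09 0.48 -0.06 0 0" --pt "-0.09 0.56 -0.07 0 0" --pt "-0.09 0.62 -0.07 0 0"

```text
t: 21.98
position: [0.4706, -0.0151, 0.0362]
tcp_rot: [[0.043, 0.999, -0.0], [0.999, -0.043, 0.0], [0.0, -0.0, -1.0]]
ft_force: [0.1, -1.9, 0.0]
gripper_width: 0.543
gripper_force: 1.3
```

```bash
python3 go.py 0.4755 0.0785 0.035 -2.5; python3 tins.py
```

```text
t 21.975 pos [ 0.4706 -0.0151  0.0362] yaw -2.44 units [0.625 0.006 0.008] turn 0.001 w 0.5431710757983116 F [ 0.1 -1.9  0. ]
scene 0.4776 0.0216 r 0.0545 663
scene 0.4837 0.2073 r 0.0863 1643
```

Emit:
servo_tool --pt "-0.09 0.08 0 0 0" --pt "-0.09 0.16 0 0 0" --pt "-0.09 0.24 0 0 0" --pt "-0.09 0.32 0 0 0" --pt "-0.09 0.4 0 0 0" --pt "-0.09 0.46 0 0 0" --pt "-0.09 0.52 0 0 0" --pt "-0.09 0.56 0 0 0"

```text
t: 23.08
position: [0.4744, 0.0674, 0.0362]
tcp_rot: [[0.044, 0.999, 0.0], [0.999, -0.044, -0.001], [-0.001, 0.0, -1.0]]
ft_force: [-0.7, -8.3, 1.9]
gripper_width: 0.544
gripper_force: 3.4
```

Emit:
servo_tool --pt "-0.09 0.01 0 0 0" --pt "-0.09 0.02 0 0 0" --pt "-0.09 0.03 0 0 0"

```text
t: 23.45
position: [0.4746, 0.0714, 0.0362]
tcp_rot: [[0.044, 0.999, 0.0], [0.999, -0.044, -0.002], [-0.001, 0.0, -1.0]]
ft_force: [-0.2, -7.5, 1.6]
gripper_width: 0.543
gripper_force: 3.4
```

Emit:
servo_tool --pt "-0.09 0.01 0 0 0" --pt "-0.09 0.02 0 0 0" --pt "-0.09 0.03 0 0 0"

```text
t: 23.82
position: [0.4748, 0.0759, 0.0362]
tcp_rot: [[0.044, 0.999, -0.0], [0.999, -0.044, -0.002], [-0.002, 0.0, -1.0]]
ft_force: [0.2, -8.2, 1.3]
gripper_width: 0.549
gripper_force: 3.4
```

```bash
python3 go.py 0.4755 0.0785 0.035 -2.5; python3 tins.py
```

```text
t 23.825 pos [0.4748 0.0759 0.0362] yaw -2.54 units [0.018 0.004 0.008] turn -0.0 w 0.5487195116522158 F [ 0.2 -8.2  1.3]
scene 0.477 0.2078 r 0.1293 2488
```

Emit:
servo_tool --pt "-0.09 0.01 0 0 0" --pt "-0.09 0.02 0 0 0"

```text
t: 24.18
position: [0.4749, 0.0789, 0.0362]
tcp_rot: [[0.044, 0.999, 0.0], [0.999, -0.044, -0.002], [-0.001, 0.0, -1.0]]
ft_force: [-0.1, -7.5, 1.7]
gripper_width: 0.54
gripper_force: 3.5
```

Emit:
servo_tool --pt "-0.09 0.01 0 0 0" --pt "-0.09 0.02 0 0 0"

```text
t: 24.42
position: [0.4749, 0.0801, 0.0362]
tcp_rot: [[0.046, 0.999, 0.0], [0.999, -0.046, -0.003], [-0.003, 0.0, -1.0]]
ft_force: [-0.9, -17.7, 4.3]
gripper_width: 0.546
gripper_force: 7.0
```

Emit:
servo_tool --pt "-0.09 0.01 0 0 0" --pt "-0.09 0.02 0 0 0"

```text
t: 24.68
position: [0.4748, 0.0803, 0.0362]
tcp_rot: [[0.048, 0.999, -0.0], [0.999, -0.048, -0.006], [-0.006, 0.0, -1.0]]
ft_force: [-2.8, -28.1, 6.4]
gripper_width: 0.549
gripper_force: 11.0
```

Force rises while the TCP stays put, so the row is against the stop. I back off, rise and verify.

Emit:
servo_tool --pt "-0.09 -0.06 0 0 0" --pt "-0.09 -0.15 0 0 0" --pt "-0.09 -0.3 0 0 0" --pt "-0.09 -0.5 0 -0.3 0" --pt "-0.09 -0.7 0 -0.6 0" --pt "-0.09 -0.9 0 -0.9 0" --pt "-0.09 -1 -0.3 -0.95 0" --pt "-0.09 -1 -0.4 -0.95 0"

```text
t: 25.68
position: [0.4069, -0.0621, 0.1791]
tcp_rot: [[0.045, 0.999, 0.0], [0.999, -0.045, 0.002], [0.002, 0.0, -1.0]]
ft_force: [0.9, 0.6, -1.4]
gripper_width: 0.546
gripper_force: 0.0
```

```bash
python3 tins.py; python3 go.py 0.4 0 0.2 -2.5; python3 -c "
from m import *
cv2.imwrite('pics/end.png',np.hstack([cv2.resize(L[n]['p'][:,:,::-1],(400,300)) for n in L]))
P=C['side'];q=P[(abs(P[...,2]-.14)<.005)&(abs(P[...,0]-.684)<.07)&(abs(P[...,1]+.058)<.07)]
print('pail rim',q.min(0),q.max(0))"
```

```text
scene 0.4825 0.2124 r 0.1291 2500
side 0.4836 0.2909 r 0.05 239
side 0.493 0.098 r 0.0302 119
t 25.775 pos [ 0.4075 -0.0606  0.1786] yaw -2.44 units [ 0.402 -0.067 -0.142] turn 0.001 w 0.5488386656714368 F [1.2 0.6 0.1]
pail rim [ 0.64331373 -0.10308309  0.13509558] [ 0.75123462 -0.01089167  0.14497068]
```

View pics/end.png

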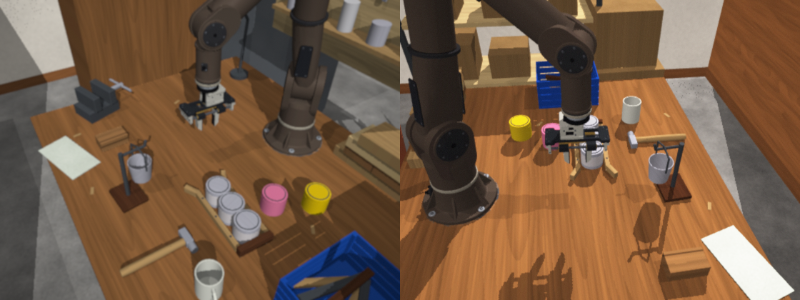

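The left half shows three tins in single file against the stop, at (217,188), (232,205) and (246,225). The pail hangs still at (140,168), and the arm touches nothing.

```bash
python3 -c "
from plant import order
print(order.sign_off())"
```

```text
the job is handed in; nothing more can be done
None
```

The job is handed in at about 26 s of the 69 s allowed: all three tins stand in single file against the end stop, the pail hangs on the hook, and the mug, hammer and offcut were not touched; the verdict was not shown to me.

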